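# Lock the gearcase nest, then fit and hold the upper half

## Robot

A 6-joint arm with a two-finger parallel gripper is mounted at the origin on a cart in front of the work surface, level with it; the furniture and walls round the work are solid. World frame = base frame: x ahead of the robot, y to its left, z up, the work surface at z = 0. Lengths are in mm, angles in rad, forces in N, time in s.
With the tool pointing down it reaches from about 350 to 975 mm from the base axis. Payload 7.1 kg.
Tool frame: the origin (TCP) lies midway between the tips of the shut fingers; the grasp point (between the pads) lies 19 mm behind it (ctrl.grip_depth is the distance from the TCP to the grasp point, in mm); z points along the fingers, y is the line along which they close (so a half turn about z gives the same grasp; the last joint's range is limited). The gripper opens to 88 mm and grips with 3 to 60 N. Pads are 20 mm wide; open, the fingers measure 115 mm over their backs; the gripper's body (75 mm by 178 mm) begins 61 mm behind the grasp point.
Start: joints at [-1.248, 0.423, 1.63, -0, 1.089, -0.019], TCP at [209.507, -588.822, 191.875] pointing down, gripper open.
Joint ranges: [-3, 3], [-0.9, 2.11], [0.09, 2.58], [-1.31, 4.45], [0.11, 2.69], [-2.54, 2.54]. Speed limits (rad/s): [2.39, 2.39, 3.01, 3.14, 3.14, 3.14].

## Interface

Orientations are given as a rotation vector (axis times angle).
In Python, from workcell import ctrl, cams gives the robot as it stands.
- The arm moves only by the tool move_arm, never from a script. Its argument "steps" is a list of rows, each a list of 3 entries, a list of its own where there are three numbers: the shift along the tool's x, y, z in units of 25 mm (1.0 is 25 mm), then the turn about the tool's z in units of 5 degrees (1.0 is 5 degrees), then the closure, from 0 (fully open) to 1 (shut). A call has 1 to 20 rows; each row shifts and turns the commanded pose from where the row before left it, along the tool's axes as they then stand; what a row does not reach is not made up. A row lasts 1/12 s, in which the tool goes at most 41.7 mm and 7.16 degrees, less where a joint would pass 70% of its speed; a pose out of reach is approached as far as the arm can. A call is refused whole if a number of a shift passes 1 or a number of a turn 1, either way. A call with a gripper value outside its range is refused whole. The fingers move at their own pace and stop on an object; the grip force is fixed at half the most. Time passes only in rows, so rows that do not move let the fingers close. It gives the time, the measured TCP pose, the force, the opening and the grip force at its end, in the units of the state.
- ctrl.get_obs(): the state, without advancing time (a new reading comes with each control period).
- cams.get_image(name): name is "scene" or "top"; returns a dict with "image" (400x640x3 uint8, red, green, blue), "camera_matrix" (3x3 intrinsics, pixels), "k1" (the pictures are not rectified: a ray, as slopes to the right and down, at radius r is drawn at 1 + k1 r^2 times it, then the intrinsics apply), "xyz" and "rotation" of the camera in the world. Camera axes: x right, y down, z forward; pixel columns grow to the right and rows downward; lengths in mm; the calibration is good to about 2 mm. A picture is of the moment at which its call begins. There is no depth.
- ctrl.close_job(): hands the job in; it is judged then, once.
Trained networks look in the newest picture that a camera, given by its name, has taken for a name from the list of things; names that differ only in an ending like _2 or _b are one class to them, and where a whole thing is asked for, a point or a joint stands for the part that bears it (a point fixed in the world has none). Each returns a list of dicts, best first, with "p" (0 to 1); they miss things now and then, are a little off and sometimes report something else, mostly with a low value. They report only what shows in the picture. A call takes as long as a camera call.
- cams.boxes_of(camera, thing): "rect" ([centre column, centre row, width, height] in pixels, round what is visible of it).
- cams.cut_out(camera, thing): "pixels" (400x640 bool, what is visible of it) and "rect" ([centre column, centre row, width, height] in pixels, round what is visible of it).
The state is a dict: "t": time; "qpos": joint angles; "qvel": joint speeds; "joint_torque": joint torques, N m; "ee_pos": TCP position; "orientation": TCP orientation; "ft_force": force on the tool from outside, world axes, zero at the start; "moment": the same for the moment, N m; "width": finger opening in mm; "grasp_force": force on a finger pad.
Only numpy, scipy, OpenCV 4.12 (cv2) and the standard library are available. Lean on these libraries where they do the work, as an engineer would, in place of code of your own. Each camera call takes 0.05 s, during which the arm holds its last target. There are 200 camera calls.

## Task

Turn the red knob on the blue nest clockwise to its stop, so that its steel cam locks the lower gearcase half in place. Then lift the loose upper half by its black grip block, lower it the right way round onto the two dowels, and press it down against the sprung seal until the two halves meet. Finish while still holding the pair pressed fully together, and leave the other tools and parts on the bench where they are.

Things in the scene. Friction and masses are not known exactly. Their poses are not given: they have to be found in the camera images.
- nest: Assembly nest, fixed: blue plate 124 (x) by 232 (y) by 12 mm, from y = -76 to +156. On it, fixed and centred over the origin, the lower aluminium gearcase half, 84 (x) by 130 mm (y); its flat rim (split face) is 46 mm above the origin, with two dowels on it. Red knob at y = +125 mm. Origin: underside of the plate, under the lower half's centre; z up.
- dowel_a (a point): Foot of the brass dowel, on the split face: 29, 50, 46 mm from the nest's origin in its x, y, z. Both dowels are 10 mm thick and 18 mm tall, the upper 5 mm tapering to 4 mm.
- dowel_b (a point): Foot of the steel dowel, on the split face: -15, -50, 46 mm from the nest's origin. Same size.
- seal (a joint): Black seal frame (64 by 76 mm, centred in the lower half) on springs. 0 = its top 6 mm above the split face; grows (m) as it is pushed down; at 0.006 the halves meet. Pushes up with 5 N at 0, 14 N at 0.006: the upper half rests on it 6 mm proud, already on the dowels, and needs about 11 N more than its weight to close; it springs up when let go.
- lock_knob (a joint): Red knob with steel cam, vertical axis at 0, 125 mm of the nest's x, y. Rad, grows clockwise seen from above, 0 to 1.4 = end stop; starts between 0.1 and 0.55; stays where left. Turned by a bar 46 mm long, 12 mm wide, from 50 to 74 mm above the bench, on a disc 42 mm across.
- knob_grip (a point): On the knob's axis, 72 mm above the bench, near the top of the bar.
- cam_tip (a point): Outer end of the steel cam, 45 mm from the knob's axis and about 28 mm above the bench. The bar points the same way as the cam (a white mark on the bar's top shows this end). At the stop the cam points along the nest's -y, over the lug of the lower half.
- cover: Upper gearcase half, loose, 0.3 kg, lying flat: aluminium plate 84 (x) by 130 (y) by 14 mm with two through holes; in its middle a black grip block 24 wide (x), 44 long (y), from 14 to 48 mm above the underside; a large dome (36 across, 12 high) at 18, -42 mm, a small one at -20, 46. Origin: centre of underside. Fitted, its axes agree with the nest's, 46 mm above its origin.
- hole_a (a point): Centre of the underside mouth of one 12.5 mm through hole, beside the smaller dome, at 29, 50, 0 mm of the cover; it goes on the brass dowel.
- hole_b (a point): Centre of the underside mouth of the other 12.5 mm through hole, beside the larger dome, at -15, -50, 0 mm of the cover; it goes on the steel dowel.
- screwdriver: Bystander: yellow screwdriver, 185 mm.
- tyre_lever: Bystander: orange tyre lever, 108 mm.
- bolt: Bystander: blue-headed bolt, 22 mm.

How it is judged:
By the outcome, as a careful person would: the job done as asked, in the order asked, and still so for the second after the job is handed in, while the arm keeps its last pose, push and grip.
It also fails if it takes over 54 s, if anything falls off the work surface, if the arm or the gripper's body presses on something with over 40 N, if the wrist force passes 120 N, or if a joint passes its speed limit or range.

## Working session

There is one attempt and no reset: what is moved stays moved. The work goes in short steps, Python scripts to look and compute and a tool call to move; the robot and the scene stay as the last step left them, time stands still between calls to the robot, and variables do not carry over. Pictures are saved under pics/ and viewed, at most 10 in all, crops included, and the job is handed in when it is done.

Besides the shell and the picture viewer there is one more tool, called after ">>>" as a command line: name --argument value ..., lists and objects as JSON in quotes. move_arm: Moves the arm, as the interface text tells. Its arguments: {"type":"object","properties":{"steps":{"type":"array"}},"required":["steps"]}

```bash
mkdir -p pics; cat > h.py <<'E'
from workcell import ctrl,cams
import numpy as np,cv2
from scipy.spatial.transform import Rotation as R
def cam(n):
    d=cams.get_image(n);return d
def rot(d):
    r=np.array(d["rotation"],float)
    return r if r.shape==(3,3) else R.from_rotvec(r).as_matrix()
def proj(d,P):
    P=np.atleast_2d(P);c=(P-np.array(d["xyz"]))@rot(d)
    s=c[:,:2]/c[:,2:];s=s*(1+d["k1"]*(s**2).sum(1,keepdims=True))
    K=np.array(d["camera_matrix"]);return s@K[:2,:2].T+K[:2,2]
def unproj(d,uv,z):
    K=np.array(d["camera_matrix"]);uv=np.atleast_2d(uv).astype(float)
    m=(uv-K[:2,2])/np.array([K[0,0],K[1,1]]);s=m.copy()
    for _ in range(20): s=m/(1+d["k1"]*(s**2).sum(1,keepdims=True))
    r=np.c_[s,np.ones(len(s))]@rot(d).T;o=np.array(d["xyz"])
    return o+r*((z-o[2])/r[:,2:])
E
python3 - <<'E'
from h import *
for n in("top","scene"):
    d=cam(n);cv2.imwrite(f"pics/{n}0.png",d["image"][:,:,::-1]);print(n,d["xyz"],d["rotation"],d["camera_matrix"],d["k1"])
    for t in("nest","dowel_a","dowel_b","lock_knob","knob_grip","cam_tip","cover","hole_a","hole_b","seal"):
        b=cams.boxes_of(n,t);print(t,[(np.round(x["rect"]),round(x["p"],2)) for x in b[:3]])
print(ctrl.get_obs())
E
```

```text
top [ 413.49120863    4.44677412 1159.76107692] [-2.15849975  2.12800296 -0.14793664] [[409.45827165   0.         324.06612816]
 [  0.         409.45827165 208.17449095]
 [  0.           0.           1.        ]] -0.0444166559233346
nest [(array([336., 246.,  86.,  56.]), 0.85)]
dowel_a [(array([334., 248.,  87.,  55.]), 0.59)]
dowel_b [(array([334., 248.,  87.,  55.]), 0.59)]
lock_knob [(array([306., 242.,  21.,  19.]), 0.73), (array([447., 231.,  51.,  39.]), 0.61)]
knob_grip [(array([306., 238.,  19.,  21.]), 0.72)]
cam_tip [(array([307., 239.,  22.,  16.]), 0.76), (array([333., 245.,  82.,  56.]), 0.55)]
cover [(array([446., 230.,  52.,  42.]), 0.79)]
hole_a [(array([448., 230.,  52.,  45.]), 0.81), (array([305., 243.,  22.,  20.]), 0.44)]
hole_b [(array([448., 230.,  52.,  45.]), 0.81), (array([305., 243.,  22.,  20.]), 0.44)]
seal [(array([340., 235.,   9.,   3.]), 0.66), (array([348., 182.,   3.,  33.]), 0.21)]
scene [ 1214.52749119 -1413.75116692  1089.53263859] [-2.0944505  -0.49345088  0.23753919] [[519.46976847   0.         322.07619777]
 [  0.         519.46976847 197.584
[... 502 characters left out ...]
10.,  25.,  15.]), 0.53)]
{'t': 1.1, 'qpos': array([-1.24801237e+00,  4.23064430e-01,  1.62991561e+00,  1.78630039e-06,
        1.08861132e+00, -1.89641492e-02]), 'qvel': array([ 0.0002383 , -0.00036272,  0.00039269, -0.00211154,  0.00111143,
        0.00048208]), 'joint_torque': array([ 8.47579850e-04, -5.44586670e+01, -2.74049538e+01,  6.43549464e-02,
        1.67798717e-02, -1.72478804e-05]), 'ee_pos': array([ 209.49677808, -588.81555159,  191.89114298]), 'orientation': array([3.09583932e+00, 5.34206705e-01, 2.76474378e-06]), 'ft_force': array([ 0.61060318,  0.43627459, -0.31123638]), 'moment': array([-0.01172424, -0.03797305, -0.0023723 ]), 'grasp_force': 0.0, 'width': 87.81590667328486}
```

View pics/top0.png

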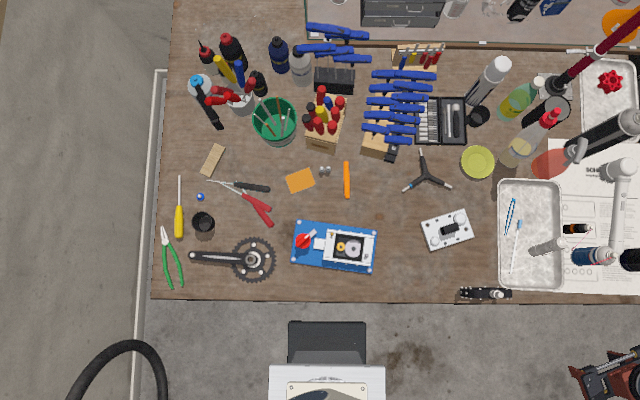

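View pics/scene0.png

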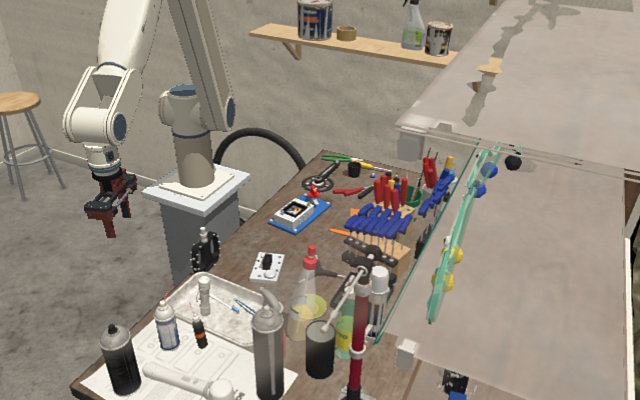

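```bash
python3 - <<'E'
from h import *
im=cv2.imread("pics/top0.png");s=cv2.imread("pics/scene0.png")
a=cv2.resize(im[215:280,285:385],None,fx=8,fy=8,interpolation=cv2.INTER_CUBIC)
cv2.imwrite("pics/c1.png",a)
b=cv2.resize(im[203:259,414:480],None,fx=6,fy=6,interpolation=cv2.INTER_CUBIC)
c=cv2.resize(s[180:236,266:333],None,fx=6,fy=6,interpolation=cv2.INTER_CUBIC)
cv2.imwrite("pics/c2.png",np.hstack([b,c]))
E
```

```text
(no output)
```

View pics/c1.png

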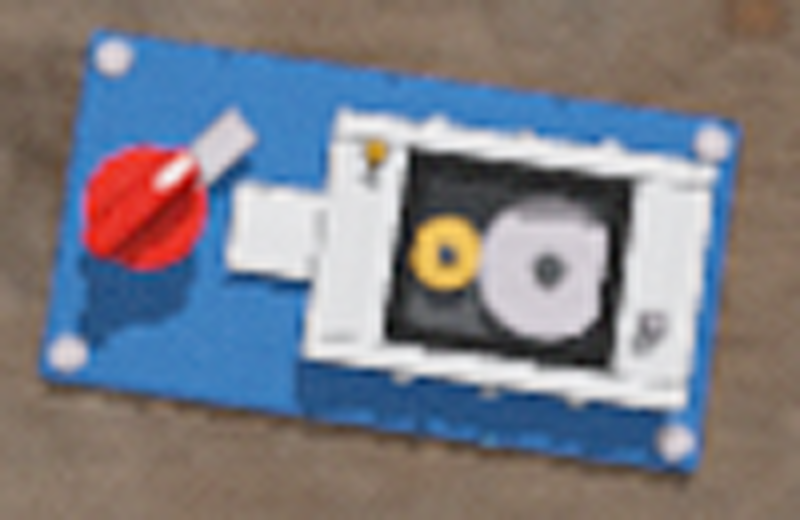

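View pics/c2.png

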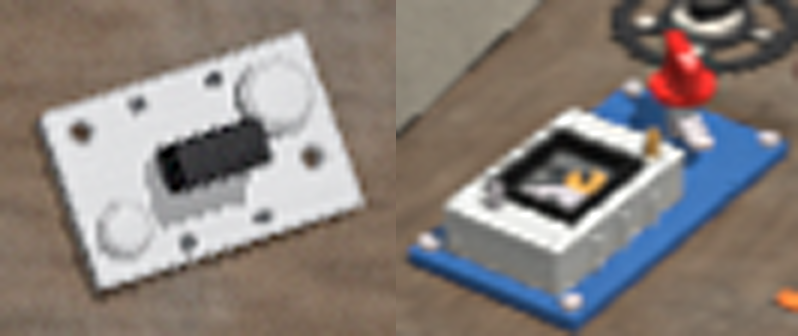

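```bash
cat > fit.py <<'E'
from h import *
from scipy.optimize import least_squares
def W(p,L):
    L=np.array(L,float);c,s=np.cos(p[2]),np.sin(p[2])
    return np.c_[p[0]+c*L[:,0]-s*L[:,1],p[1]+s*L[:,0]+c*L[:,1],L[:,2]]
def fit(obs,p0):
    f=lambda p:np.concatenate([(proj(d,W(p,L))-uv).ravel() for d,L,uv in obs])
    r=least_squares(f,p0,loss="soft_l1");return r.x,f(r.x).reshape(-1,2)
E
python3 - <<'E'
from fit import *
T=cam("top");S=cam("scene")
cr=lambda u,f,ox,oy,sh=0:(np.array(u,float)-[sh,0]+.5)/f-.5+[ox,oy]
nt=cr([[97,30],[742,120],[40,380],[697,472],[340,110],[718,165],[305,358],[685,405],[375,148],[655,322]],8,285,215)
nL=[[62,156,12],[62,-76,12],[-62,156,12],[-62,-76,12],[42,65,46],[42,-65,46],[-42,65,46],[-42,-65,46],[29,50,64],[-15,-50,64]]
ns=cr([[410,253],[575,330],[787,150],[447,207],[553,250],[683,155],[580,110]],6,266,180,396)
nSL=[[-62,-76,12],[62,-76,12],[62,156,12],[-42,-65,46],[42,-65,46],[42,65,46],[-42,65,46]]
for o in ([(T,nL,nt)],[(S,nSL,ns)],[(T,nL,nt),(S,nSL,ns)]):
    p,r=fit(o,[400,0,0]);print("nest",p,np.round(r,1).tolist())
ct=cr([[40,115],[303,32],[365,205],[100,293],[81,131],[313,156],[127,228],[277,95]],6,414,203)
cL=[[42,65,14],[42,-65,14],[-42,-65,14],[-42,65,14],[29,50,14],[-15,-50,14],[-20,46,26],[18,-42,26]]
q,r=fit([(T,cL,ct)],[400,-300,.3]);print("cover",q,np.round(r,1).tolist())
p,_=fit([(T,nL,nt)],[400,0,0])
k=W(p,[[0,125,72]])[0];tip=unproj(T,cr([[240,125]],8,285,215),28)[0];print("knob",k,"tip",tip,np.linalg.norm((tip-k)[:2]))
mark=unproj(T,cr([[175,165],[115,245]],8,285,215),74);print("bar ends",mark)
a=np.arctan2(*(tip-k)[1::-1]);print("cam dir deg",np.degrees(a),"stop dir",np.degrees(p[2])-90)
import scipy
print("tool axes",R.from_rotvec(ctrl.get_obs()["orientation"]).as_matrix())
E
```

```text
nest [ 4.70093576e+02 -5.46148932e+01 -1.25013341e-01] [[-0.8, -0.2], [0.2, -0.1], [-0.2, -0.2], [0.4, 0.0], [-0.2, 0.1], [-0.2, -0.2], [-0.1, -0.2], [0.1, 0.6], [0.3, 0.2], [0.3, 0.0]]
nest [ 4.77015684e+02 -6.19603307e+01 -1.46798626e-01] [[-0.6, -0.2], [-0.2, -0.7], [1.4, -0.6], [-0.7, 0.1], [0.7, 1.1], [0.6, 0.1], [-0.8, 0.1]]
nest [470.83379699 -55.00617124 -12.69221524] [[-0.6, -0.5], [0.4, -0.4], [-0.1, -0.5], [0.5, -0.2], [-0.0, -0.2], [-0.0, -0.5], [0.0, -0.5], [0.3, 0.3], [0.5, -0.0], [0.4, -0.2], [-1.0, -1.3], [-0.2, -2.3], [0.1, -2.4], [-1.1, -1.1], [0.6, -0.4], [-0.2, -1.5], [-1.8, -1.2]]
cover [ 525.17474211 -333.71418921  -12.25010766] [[0.3, 0.1], [-0.5, 0.4], [-0.7, -0.2], [0.1, -1.0], [-0.1, 0.3], [-0.2, 0.4], [0.5, 0.0], [0.5, -0.2]]
knob [485.6795724   69.40960724  72.        ] tip [516.11414231  38.71087074  28.        ] 43.22817909468712
bar ends [[498.31944705  58.65940129  74.        ]
 [471.52791295  77.9757767   74.        ]]
cam dir deg -45.24758248772266 stop dir -97.16273684855969
tool axes [[ 9.42150060e-01  3.35191385e-01 -1.27176809e-05]
 [ 3.35191385e-01 -9.42150060e-01  7.92035913e-06]
 [-9.32712768e-06 -1.17250239e-05 -1.00000000e+00]]
```

>>> move_arm --steps '[[[0.5,-0.5,-0.8],0,0],[[0.98,-1,-0.8],0,0],[[0.98,-1,-0.4],0,0],[[0.98,-1,0],0,0],[[0.98,-1,0],0,0],[[0.98,-1,0],0,0],[[0.98,-1,0],0,0],[[0.98,-1,0],0,0],[[0.98,-1,0],0,0],[[0.98,-1,0],0,0],[[0.98,-1,0],0,0],[[0.98,-1,0],0,0],[[0.98,-1,0],0,0],[[0.98,-1,0],0,0],[[0.98,-1,0],0,0],[[0.98,-1,0],0,0],[[0.98,-1,0],0,0],[[0.98,-1,0],0,0],[[0.98,-1,0],0,0],[[0.8,-1,0],0,0]]'

```text
t: 2.87
ee_pos: [493.2, 31.1, 242.2]
orientation: [3.096, 0.535, 0.002]
ft_force: [0.7, 0.1, 0.0]
width: 87.8
grasp_force: 0.0
```

>>> move_arm --steps '[[[0,0,0.4],-1,0],[[0,0,0.4],-1,0],[[0,0,0.4],-1,0],[[0,0,0.4],-1,0],[[0,0,0.4],-1,0],[[0,0,0],-1,0.3],[[0,0,0],-1,0.3],[[0,0,0],-1,0.3],[[0,0,0],-1,0.3],[[0,0,0],-1,0.3],[[0,0,0],-1,0.3],[[0,0,0],-1,0.3],[[0,0,0],-1,0.3],[[0,0,0],-1,0.3],[[0,0,0],-1,0.3],[[0,0,0],-1,0.3],[[0,0,0],-1,0.3],[[0,0,0],-1,0.3],[[0,0,0],-1,0.3],[[0,0,0],-1,0.3]]'

```text
t: 4.53
ee_pos: [492.3, 29.2, 192.0]
orientation: [1.575, 2.718, 0.0]
ft_force: [1.4, 0.0, -0.5]
width: 61.5
grasp_force: 0.0
```

>>> move_arm --steps '[[[0,0,0],-1,0.3],[[0,0,0],-1,0.3],[[0,0,0],-1,0.3],[[0,0,0],0,0.3],[[0,0,0],0,0.3]]'

```text
t: 4.95
ee_pos: [492.3, 29.2, 192.0]
orientation: [1.216, 2.896, 0.0]
ft_force: [0.6, -1.0, -0.3]
width: 61.4
grasp_force: 0.0
```

```bash
cat > rel.py <<'E'
import sys
from h import *
def rel(tx,ty,tz,ang):
    o=ctrl.get_obs();M=R.from_rotvec(o["orientation"]).as_matrix();e=np.array([tx,ty,tz])-o["ee_pos"]
    a=np.degrees(np.arctan2(M[1,0],M[0,0]))
    print("t",round(o["t"],2),"pos",np.round(o["ee_pos"],1),"ang",round(a,2),"F",np.round(o["ft_force"],1),"M",np.round(o["moment"],2),"w",round(o["width"],1),"gf",round(o["grasp_force"],1),"q6",round(o["qpos"][5],2))
    print("units shift",np.round(M.T@e/25,3),"turn",round(-((ang-a+180)%360-180)/5,3))
if __name__=="__main__": rel(*map(float,sys.argv[1:]))
E
python3 rel.py 485.7 69.4 53 138
```

```text
t 4.95 pos [492.3  29.2 192. ] ang 134.43 F [ 0.6 -1.  -0.3] M [ 0.06 -0.12  0.03] w 61.4 gf 0.0 q6 -0.74
units shift [1.334 0.937 5.559] turn -0.713
```

>>> move_arm --steps '[[[0.67,0.47,0.3],-0.7,0.3],[[0.66,0.47,1],0,0.4],[[0,0,1],0,0.5],[[0,0,1],0,0.5],[[0,0,1],0,0.5],[[0,0,0.7],0,0.5],[[0,0,0.5],0,0.5],[[0,0,0],0,0.5],[[0,0,0],0,0.5]]'

```text
t: 5.7
ee_pos: [484.0, 69.1, 54.1]
orientation: [-1.126, -2.932, 0.001]
ft_force: [-0.1, -0.0, -0.3]
width: 43.9
grasp_force: 0.0
```

```bash
python3 rel.py 485.7 69.4 53 138; python3 - <<'E'
from h import *
d=cam("top");cv2.imwrite("pics/k1.png",cv2.resize(d["image"][210:285,285:385,::-1],None,fx=8,fy=8,interpolation=cv2.INTER_CUBIC))
E
```

```text
t 5.7 pos [484.   69.1  54.1] ang 137.99 F [-0.1 -0.  -0.3] M [ 0.01 -0.13 -0.03] w 43.9 gf 0.0 q6 -0.72
units shift [-0.041  0.054  0.042] turn -0.003
```

View pics/k1.png

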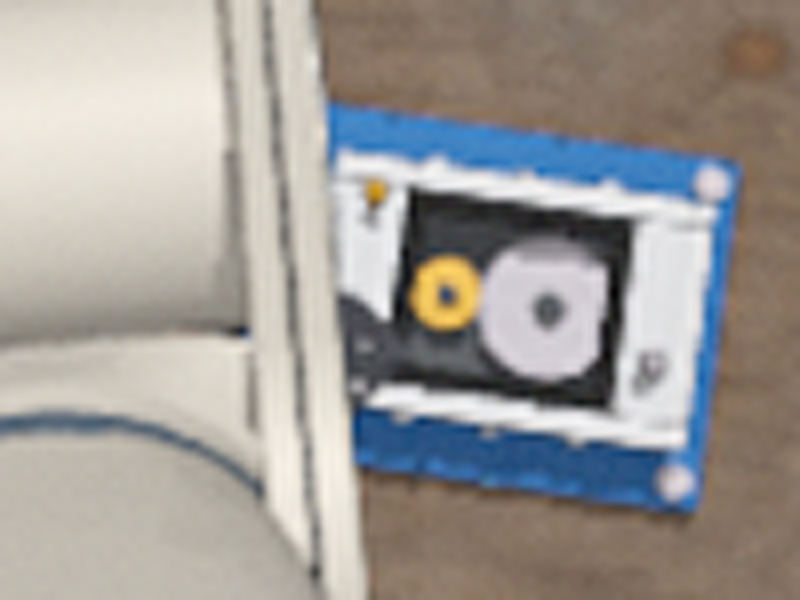

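The picture shows only the arm covering the knob (columns < 340) with the nest unmoved. Closing on the bar gently.

>>> move_arm --steps '[[[-0.04,0.05,0],0,0.7],[[0,0,0],0,0.8],[[0,0,0],0,0.9],[[0,0,0],0,1],[[0,0,0],0,1],[[0,0,0],0,1]]'

```text
t: 6.25
ee_pos: [486.1, 69.4, 54.6]
orientation: [1.124, 2.933, 0.0]
ft_force: [0.2, -0.6, -1.1]
width: 7.7
grasp_force: 0.0
```

```bash
python3 rel.py 485.7 69.4 54 82.84
```

```text
t 6.25 pos [486.1  69.4  54.6] ang 138.08 F [ 0.2 -0.6 -1.1] M [ 0.01 -0.2  -0.01] w 7.7 gf 0.0 q6 -0.72
units shift [ 0.011 -0.011  0.025] turn 11.048
```

>>> move_arm --steps '[[[0,0,0],0,1],[[0,0,0],0,1],[[0,0,0],0,1]]'

```text
t: 6.5
ee_pos: [485.9, 69.4, 54.4]
orientation: [-1.124, -2.934, 0.0]
ft_force: [-0.1, -0.6, -0.3]
width: 0.2
grasp_force: 0.0
```

```bash
python3 rel.py 485.7 69.4 54 82.84; python3 - <<'E'
from h import *
d=cam("scene");u=proj(d,[[485.7,69.4,60]])[0].astype(int);print(u, proj(d,ctrl.get_obs()["ee_pos"]))
cv2.imwrite("pics/k2.png",cv2.resize(d["image"][u[1]-45:u[1]+30,u[0]-50:u[0]+50,::-1],None,fx=8,fy=8,interpolation=cv2.INTER_CUBIC))
E
```

```text
t 6.5 pos [485.9  69.4  54.4] ang 138.08 F [-0.1 -0.6 -0.3] M [ 0.   -0.12 -0.02] w 0.2 gf 0.0 q6 -0.72
units shift [ 0.007 -0.006  0.014] turn 11.048
[312 189] [[312.75219955 191.17796116]]
```

View pics/k2.png

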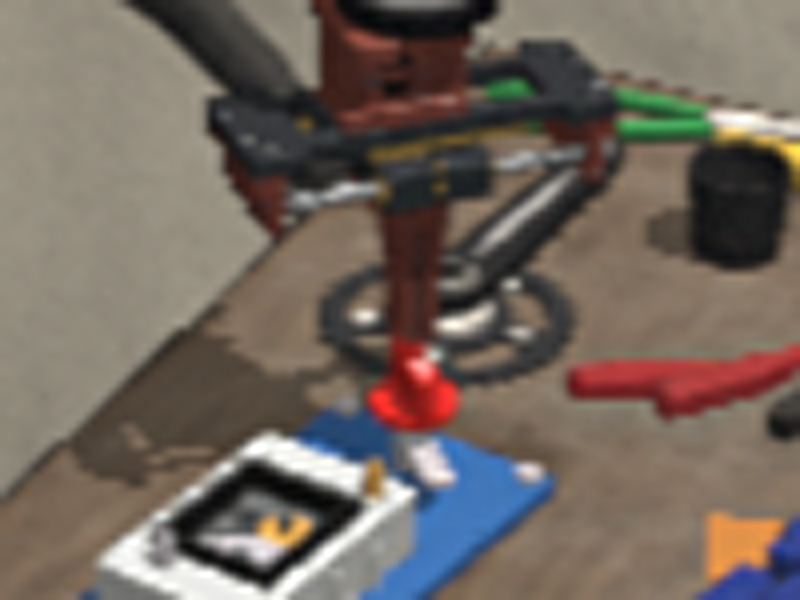

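```bash
python3 - <<'E'
from h import *
T=cam("top");S=cam("scene")
P=[[209.5,-588.8,191.9],[485.7,69.4,60],[0,0,0],[485.7,69.4,45]]
print(proj(T,P),proj(S,P)); print(rot(T)[:,2],rot(S)[:,2])
for n in("top","scene"):
  print([ (k,[(np.round(x["rect"]),round(x["p"],2)) for x in cams.boxes_of(n,k)][:2]) for k in("lock_knob","knob_grip","cam_tip")])
im=np.hstack([cv2.resize(cv2.imread("pics/scene0.png")[150:250,60:160],None,fx=4,fy=4),cv2.resize(T["image"][200:300,260:360,::-1],None,fx=4,fy=4)])
cv2.imwrite("pics/k3.png",im)
E
```

```text
[[581.53144936 359.18691624]
 [302.59571801 240.23242581]
 [325.91032552 422.33011962]
 [302.9130668  240.59910889]] [[121.4855962  234.90022712]
 [312.71389334 189.88609632]
 [197.2276932  180.7165792 ]
 [312.65985751 193.26966067]]
[ 0.14396198  0.00771338 -0.98955316] [-0.35445893  0.7627072  -0.54095896]
[('lock_knob', [(array([352., 247.,  50.,  52.]), 0.4)]), ('knob_grip', [(array([447., 230.,  50.,  42.]), 0.58), (array([345., 247.,  62.,  45.]), 0.29)]), ('cam_tip', [])]
[('lock_knob', [(array([314., 194.,   9.,  17.]), 0.63)]), ('knob_grip', []), ('cam_tip', [(array([312., 196.,  10.,  19.]), 0.54)])]
```

View pics/k3.png

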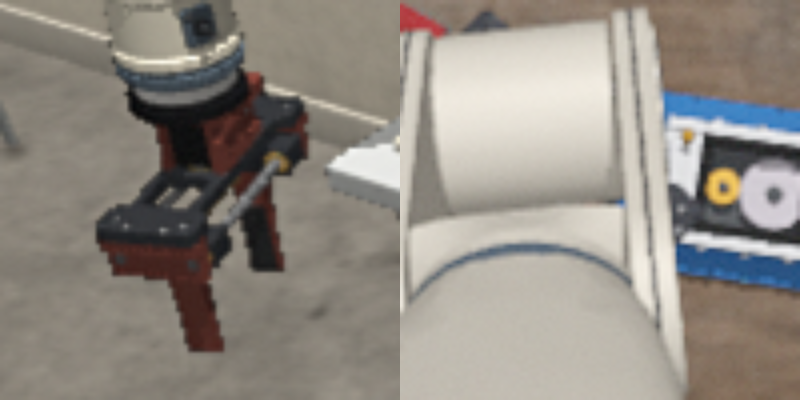

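>>> move_arm --steps '[[[0,0,-1],0,1],[[0,0,-1],0,1],[[0,0,0],0,1],[[0,0,0],0,1]]'

```text
t: 7.28
ee_pos: [487.1, 69.5, 105.5]
orientation: [1.123, 2.931, 0.002]
ft_force: [-0.1, 0.3, 0.0]
width: 0.7
grasp_force: 0.0
```

```bash
python3 - <<'E'
from h import *
S=cam("scene");o=ctrl.get_obs();print(o["ee_pos"],proj(S,o["ee_pos"]),o["width"])
e=o["ee_pos"];print(proj(S,[e+[0,0,z] for z in(-20,0,20,80)]))
im=S["image"][120:220,250:380,::-1].copy()
im=cv2.resize(im,None,fx=6,fy=6,interpolation=cv2.INTER_CUBIC)
for z in(0,20):
    u=(proj(S,e+[0,0,z])[0]-[250,120]+.5)*6
    cv2.circle(im,tuple(int(x) for x in u),3,(0,255,0),-1)
cv2.imwrite("pics/k4.png",im)
E
```

```text
[486.10284246  69.39696581 104.50672413] [[312.973797   179.70495057]] 0.4159173695680569
[[312.89953041 184.32370511]
 [312.973797   179.70495057]
 [313.04888622 175.03379643]
 [313.27923358 160.69655017]]
```

View pics/k4.png

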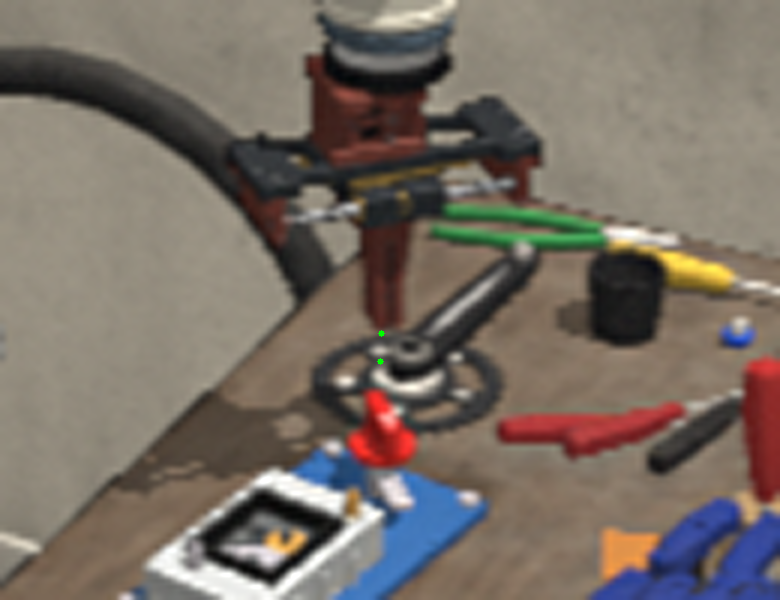

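>>> move_arm --steps '[[[0,0,0],0,0.5],[[0,0,0],0,0.5],[[0,0,0],0,0.5],[[0,0,0],0,0.5],[[0,0,0],0,0.5],[[0,0,0.8],0,0.5],[[0,0,0.8],0,0.5],[[0,0,0.5],0,0.5],[[0,0,0.3],0,0.5],[[0,0,0.2],0,0.5],[[0,0,0],0,0.5]]'

```text
t: 8.25
ee_pos: [485.5, 69.3, 38.6]
orientation: [-1.123, -2.933, 0.001]
ft_force: [0.4, 0.5, 0.1]
width: 43.7
grasp_force: 0.0
```

>>> move_arm --steps '[[[0,0,0],0,1],[[0,0,0],0,1],[[0,0,0],0,1],[[0,0,0],0,1],[[0,0,0],0,1],[[0,0,0],0,1],[[0,0,0],0,1]]'

```text
t: 8.83
ee_pos: [487.4, 70.5, 40.0]
orientation: [1.124, 2.931, 0.004]
ft_force: [1.6, 6.7, -0.5]
width: 11.2
grasp_force: 29.4
```

```bash
python3 rel.py 485.7 69.4 38 82.84
```

```text
t 8.83 pos [487.4  70.5  40. ] ang 138.04 F [ 1.6  6.7 -0.5] M [ 1.25 -0.47 -0.01] w 11.2 gf 29.4 q6 -0.72
units shift [ 0.022 -0.079  0.079] turn 11.04
```

>>> move_arm --steps '[[[0,0,0],0.5,1],[[0,0,0],1,1],[[0,0,0],1,1],[[0,0,0],1,1],[[0,0,0],1,1],[[0,0,0],1,1],[[0,0,0],1,1],[[0,0,0],1,1],[[0,0,0],1,1],[[0,0,0],0.5,1],[[0,0,0],0.5,1],[[0,0,0],0.3,1],[[0,0,0],0,1]]'

```text
t: 9.92
ee_pos: [488.0, 70.3, 40.0]
orientation: [2.24, 2.2, 0.006]
ft_force: [3.7, 5.3, -1.4]
width: 11.5
grasp_force: 29.9
```

```bash
python3 rel.py 485.7 69.4 38 82.84
```

```text
t 9.92 pos [488.   70.3  40. ] ang 88.98 F [ 3.7  5.3 -1.4] M [ 1.   -0.66  0.04] w 11.5 gf 29.9 q6 0.13
units shift [-0.039 -0.091  0.08 ] turn 1.229
```

>>> move_arm --steps '[[[0,0,0],0.5,1],[[0,0,0],0.5,1],[[0,0,0],0.3,1],[[0,0,0],0.3,1],[[0,0,0],0,1],[[0,0,0],0,1]]'

```text
t: 10.42
ee_pos: [488.0, 70.3, 40.0]
orientation: [2.386, 2.041, 0.006]
ft_force: [2.9, 5.0, -0.9]
width: 11.0
grasp_force: 30.4
```

```bash
python3 rel.py 485.7 69.4 38 82.84
```

```text
t 10.42 pos [488.   70.3  40. ] ang 81.11 F [ 2.9  5.  -0.9] M [ 0.92 -0.65  0.39] w 11.0 gf 30.4 q6 0.27
units shift [-0.051 -0.087  0.081] turn -0.346
```

>>> move_arm --steps '[[[0,0,0],0.4,1],[[0,0,0],0.4,1],[[0,0,0],0,1],[[0,0,0],0,1]]'

```text
t: 10.75
ee_pos: [487.9, 69.8, 40.1]
orientation: [2.454, 1.958, 0.005]
ft_force: [5.6, 2.5, 0.3]
width: 11.9
grasp_force: 30.5
```

```bash
python3 rel.py 485.7 69.4 38 82.84
```

```text
t 10.75 pos [487.9  69.8  40.1] ang 77.18 F [5.6 2.5 0.3] M [ 0.5  -1.01  0.44] w 11.9 gf 30.5 q6 0.34
units shift [-0.036 -0.083  0.083] turn -1.131
```

>>> move_arm --steps '[[[0,0,0],0,0.6],[[0,0,0],0,0.5],[[0,0,0],0,0.4],[[0,0,-0.5],0,0.4],[[0,0,-1],0,0.4],[[0,0,-1],0,0.4],[[0,0,-1],0,0.4],[[0,0,-0.5],0,0.4]]'

```text
t: 11.42
ee_pos: [486.3, 69.3, 141.6]
orientation: [2.457, 1.957, 0.002]
ft_force: [-0.0, 0.3, 0.1]
width: 52.3
grasp_force: 0.0
```

>>> move_arm --steps '[[[-0.96,0.31,0],0,0.3],[[-0.96,0.31,0],0,0.3],[[-0.96,0.31,0],0,0.3],[[-0.96,0.31,0],0,0.3],[[-0.96,0.31,0],0,0.3],[[-0.96,0.31,0],0,0.3],[[-0.96,0.31,0],0,0.3],[[-0.96,0.31,0],0,0.3],[[-0.96,0.31,0],0,0.3],[[-0.96,0.31,0],0,0.3],[[-0.96,0.31,0],0,0.3],[[-0.96,0.31,0],0,0.3],[[-0.96,0.31,0],0,0.3],[[-0.96,0.31,0],0,0.3],[[-0.96,0.31,0],0,0.3],[[-0.96,0.31,0],0,0.3],[[0,0,0],-1,0.3],[[0,0,0],-1,0.3],[[0,0,0],-1,0.3],[[0,0,0],-1,0.3]]'

```text
t: 13.08
ee_pos: [519.8, -332.4, 138.6]
orientation: [-2.074, -2.356, 0.0]
ft_force: [-0.4, 0.2, 0.5]
width: 61.3
grasp_force: 0.0
```

>>> move_arm --steps '[[[0,0,0],-1,0.3],[[0,0,0],-1,0.3],[[0,0,0],-0.2,0.3],[[0,0,0],0,0.3],[[0,0,0],0,0.3]]'

```text
t: 13.5
ee_pos: [520.5, -332.4, 139.1]
orientation: [-1.847, -2.54, 0.0]
ft_force: [0.1, -0.1, 0.0]
width: 61.2
grasp_force: 0.0
```

```bash
python3 rel.py 525.2 -333.7 20 108.1; python3 - <<'E'
from h import *
d=cam("top");a=cv2.resize(d["image"][215:280,285:385,::-1],None,fx=8,fy=8,interpolation=cv2.INTER_CUBIC)
cv2.imwrite("pics/k5.png",a)
print([(k,[(np.round(x["rect"]),round(x["p"],2)) for x in cams.boxes_of("top",k)][:2]) for k in("lock_knob","cam_tip","cover")])
E
```

```text
t 13.5 pos [ 520.5 -332.4  139.1] ang 107.94 F [ 0.1 -0.1  0. ] M [-0.08 -0.05 -0.03] w 61.2 gf 0.0 q6 -0.9
units shift [-0.11   0.164  4.764] turn -0.032
[('lock_knob', [(array([308., 244.,  28.,  18.]), 0.72)]), ('cam_tip', [(array([307., 242.,  26.,  17.]), 0.54)]), ('cover', [(array([446., 232.,  51.,  35.]), 0.79), (array([334., 247.,  87.,  57.]), 0.28)])]
```

View pics/k5.png

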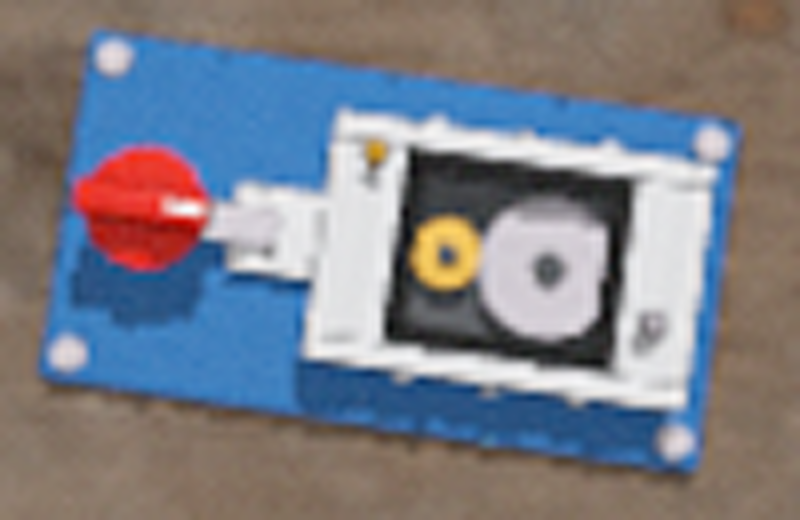

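>>> move_arm --steps '[[[-0.11,0.25,0.6],0,0.3],[[0,0,1],0,0.3],[[0,0,1],0,0.3],[[0,0,1],0,0.3],[[0,0,1],0,0.3],[[0,0,0.6],0,0.3],[[0,0,0.16],0,0.3],[[0,0,0],0,0.3],[[0,0,0],0,0.3]]'

```text
t: 14.45
ee_pos: [528.2, -333.6, 6.0]
orientation: [1.845, 2.542, 0.0]
ft_force: [0.0, 0.1, -0.4]
width: 61.6
grasp_force: 0.0
```

```bash
python3 rel.py 527.2 -333 0 108.1
```

```text
t 14.45 pos [ 528.2 -333.6    6. ] ang 108.07 F [ 0.   0.1 -0.4] M [-0.   -0.11 -0.01] w 61.6 gf 0.0 q6 -0.9
units shift [ 0.034 -0.032  0.238] turn -0.007
```

>>> move_arm --steps '[[[0,0,0.1],0,0.5],[[0,0,0.1],0,0.5],[[0,0,0.1],0,0.5],[[0,0,0],0,0.5]]'

```text
t: 14.78
ee_pos: [527.8, -333.3, -2.0]
orientation: [1.845, 2.543, 0.0]
ft_force: [0.1, -0.0, 0.5]
width: 43.8
grasp_force: 0.0
```

>>> move_arm --steps '[[[0,0,0.06],0,0.5],[[0,0,0.06],0,0.5],[[0,0,0],0,0.5]]'

```text
t: 15.03
ee_pos: [527.7, -333.2, -5.3]
orientation: [-1.845, -2.543, 0.0]
ft_force: [-0.9, 0.1, 0.4]
width: 43.8
grasp_force: 0.0
```

>>> move_arm --steps '[[[0,0,0.06],0,0.5],[[0,0,0.06],0,0.5],[[0,0,0],0,0.5]]'

```text
t: 15.28
ee_pos: [527.6, -333.1, -8.5]
orientation: [-1.844, -2.543, 0.0]
ft_force: [-0.4, 0.1, -0.1]
width: 43.8
grasp_force: 0.0
```

>>> move_arm --steps '[[[0,0,0.06],0,0.5],[[0,0,0],0,0.5]]'

```text
t: 15.45
ee_pos: [527.7, -333.2, -9.9]
orientation: [-1.845, -2.543, 0.0]
ft_force: [-0.2, 0.1, -0.3]
width: 44.1
grasp_force: 0.0
```

>>> move_arm --steps '[[[0,0,0.06],0,0.5],[[0,0,0],0,0.5]]'

```text
t: 15.62
ee_pos: [527.7, -333.2, -11.4]
orientation: [-1.845, -2.543, 0.0]
ft_force: [0.7, 0.5, 0.7]
width: 43.5
grasp_force: 0.0
```

>>> move_arm --steps '[[[0,0,0.06],0,0.5],[[0,0,0],0,0.5]]'

```text
t: 15.78
ee_pos: [527.7, -333.2, -12.8]
orientation: [-1.845, -2.543, 0.0]
ft_force: [1.2, -0.1, -0.0]
width: 43.6
grasp_force: 0.0
```

>>> move_arm --steps '[[[0,0,0],0,0.65],[[0,0,0],0,0.75],[[0,0,0],0,0.85],[[0,0,0],0,1],[[0,0,0],0,1]]'

```text
t: 16.2
ee_pos: [527.7, -333.3, -12.6]
orientation: [-1.845, -2.543, 0.0]
ft_force: [-0.0, -0.2, 0.3]
width: 24.1
grasp_force: 30.0
```

```bash
python3 rel.py 527.2 -333 0 108.1
```

```text
t 16.2 pos [ 527.7 -333.3  -12.6] ang 108.08 F [-0.  -0.2  0.3] M [-0.05 -0.03  0.05] w 24.1 gf 30.0 q6 -0.9
units shift [ 0.018 -0.017 -0.504] turn -0.003
```

>>> move_arm --steps '[[[0,0,-0.2],0,1],[[0,0,-0.5],0,1],[[0,0,-0.8],0,1],[[0,0,-1],0,1],[[0,0,-1],0,1],[[0,0,-0.8],0,1],[[0,0,-0.4],0,1],[[0,0,0],0,1]]'

```text
t: 16.87
ee_pos: [529.3, -334.2, 108.0]
orientation: [1.842, 2.539, 0.0]
ft_force: [1.2, -0.7, -3.0]
width: 24.3
grasp_force: 30.0
```

>>> move_arm --steps '[[[0.4,0.04,0],0,1],[[0.8,0.1,0],0,1],[[0.9,0.1,0],0,1],[[0.9,0.1,0],0,1],[[0.9,0.1,0],0,1],[[0.9,0.1,0],0,1],[[0.9,0.1,0],0,1],[[0.9,0.1,0],0,1],[[0.9,0.1,0],0,1],[[0.9,0.1,0],0,1],[[0.9,0.1,0],0,1],[[0.9,0.1,0],0,1],[[0.7,0.1,0],0,1],[[0.4,0.1,0],0,1],[[0,0,0],0.8,1],[[0,0,0],0.8,1],[[0,0,0],0.8,1],[[0,0,0],0.8,1],[[0,0,0],0.8,1],[[0,0,0],0.8,1]]'

```text
t: 18.53
ee_pos: [471.0, -54.1, 103.9]
orientation: [-2.336, -2.099, 0.002]
ft_force: [0.6, 0.9, -2.8]
width: 23.3
grasp_force: 30.0
```

>>> move_arm --steps '[[[0,0,0],0.25,1],[[0,0,0],0,1],[[0,0,0],0,1],[[0,0,0],0,1]]'

```text
t: 18.87
ee_pos: [471.7, -54.3, 104.6]
orientation: [-2.354, -2.08, 0.001]
ft_force: [0.0, -0.2, -3.1]
width: 23.9
grasp_force: 30.0
```

```bash
python3 rel.py 472.4 -54.0 72 82.84; python3 - <<'E'
from h import *
S=cam("scene");T=cam("top")
# expected cover corners and holes at hover
from fit import W
o=ctrl.get_obs();p=[*o["ee_pos"][:2],np.radians(-7.16)];z=o["ee_pos"][2]+12.6
im=cv2.resize(S["image"][165:240,255:340,::-1],None,fx=6,fy=6,interpolation=cv2.INTER_CUBIC)
im2=cv2.resize(T["image"][205:290,285:390,::-1],None,fx=6*75/85,fy=6*75/85,interpolation=cv2.INTER_CUBIC)[:450]
im=np.hstack([im,im2])[:, :800];cv2.imwrite("pics/k6.png",im)
E
```

```text
t 18.87 pos [471.7 -54.3 104.6] ang 82.91 F [ 0.  -0.2 -3.1] M [-0.   -0.03 -0.  ] w 23.9 gf 30.0 q6 -0.02
units shift [0.016 0.028 1.303] turn 0.014
```

View pics/k6.png

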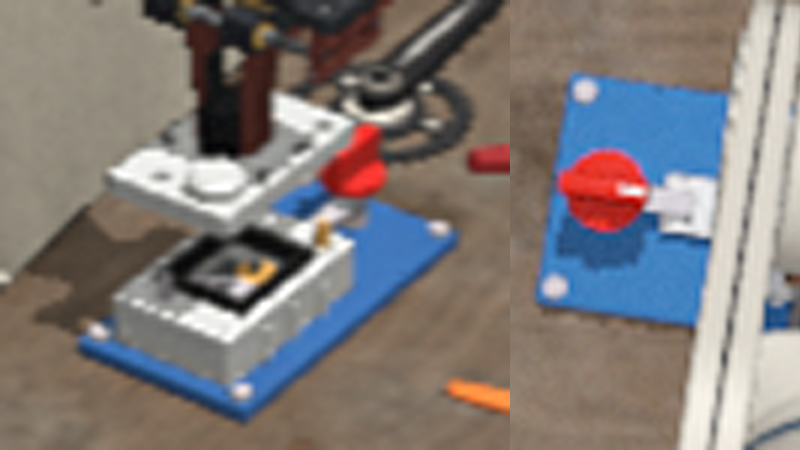

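>>> move_arm --steps '[[[0.016,0.028,0.4],0,1],[[0,0,0.7],0,1],[[0,0,0.5],0,1],[[0,0,0.3],0,1],[[0,0,0],0,1],[[0,0,0],0,1]]'

```text
t: 19.47
ee_pos: [472.4, -54.0, 56.9]
orientation: [-2.355, -2.078, 0.001]
ft_force: [0.4, -0.4, -3.1]
width: 23.8
grasp_force: 30.0
```

>>> move_arm --steps '[[[0,0,0.08],0,1],[[0,0,0.08],0,1],[[0,0,0],0,1]]'

```text
t: 19.72
ee_pos: [473.0, -54.1, 53.6]
orientation: [2.355, 2.078, 0.001]
ft_force: [-1.2, 0.7, -3.2]
width: 23.6
grasp_force: 30.0
```

>>> move_arm --steps '[[[0,0,0.08],0,1],[[0,0,0.04],0,1],[[0,0,0],0,1]]'

```text
t: 19.97
ee_pos: [472.7, -54.0, 50.3]
orientation: [2.356, 2.078, 0.0]
ft_force: [0.6, -0.1, -4.3]
width: 24.0
grasp_force: 30.0
```

```bash
python3 rel.py 472.4 -54.0 33.4 82.84
```

```text
t 19.97 pos [472.7 -54.   50.3] ang 82.83 F [ 0.6 -0.1 -4.3] M [-0.05 -0.05  0.02] w 24.0 gf 30.0 q6 -0.01
units shift [-0.    -0.012  0.678] turn -0.002
```

>>> move_arm --steps '[[[0,0,0.06],0,1],[[0,0,0.04],0,1],[[0,0,0],0,1]]'

```text
t: 20.22
ee_pos: [472.6, -54.0, 47.7]
orientation: [-2.356, -2.078, 0.0]
ft_force: [-0.0, 1.1, -3.3]
width: 23.6
grasp_force: 30.0
```

>>> move_arm --steps '[[[0,0,0.06],0,1],[[0,0,0.04],0,1],[[0,0,0],0,1]]'

```text
t: 20.47
ee_pos: [472.5, -54.0, 45.1]
orientation: [-2.356, -2.078, 0.0]
ft_force: [-0.0, 1.6, -3.4]
width: 23.8
grasp_force: 30.0
```

```bash
python3 rel.py 472.4 -54.0 33.4 82.84
```

```text
t 20.47 pos [472.5 -54.   45.1] ang 82.83 F [-0.   1.6 -3.4] M [-0.05 -0.05 -0.01] w 23.8 gf 30.0 q6 -0.01
units shift [-0.001 -0.004  0.47 ] turn -0.001
```

>>> move_arm --steps '[[[0,0,0.06],0,1],[[0,0,0.06],0,1],[[0,0,0.06],0,1],[[0,0,0],0,1]]'

```text
t: 20.8
ee_pos: [472.5, -54.0, 40.6]
orientation: [-2.356, -2.078, 0.0]
ft_force: [-0.4, -0.5, -3.7]
width: 23.6
grasp_force: 30.0
```

>>> move_arm --steps '[[[0,0,0.06],0,1],[[0,0,0.06],0,1],[[0,0,0],0,1]]'

```text
t: 21.05
ee_pos: [472.7, -54.0, 38.0]
orientation: [-2.356, -2.078, 0.0]
ft_force: [-1.6, -0.3, 2.8]
width: 23.7
grasp_force: 30.0
```

>>> move_arm --steps '[[[0,0,0.06],0,1],[[0,0,0.06],0,1],[[0,0,0],0,1]]'

```text
t: 21.3
ee_pos: [472.7, -54.0, 35.1]
orientation: [-2.356, -2.078, -0.0]
ft_force: [-3.4, 0.3, 7.6]
width: 23.8
grasp_force: 30.0
```

```bash
python3 rel.py 472.4 -54.0 33.4 82.84
```

```text
t 21.3 pos [472.7 -54.   35.1] ang 82.83 F [-3.4  0.3  7.6] M [ 0.16  0.45 -0.09] w 23.8 gf 30.0 q6 -0.01
units shift [-0.001 -0.011  0.07 ] turn -0.003
```

>>> move_arm --steps '[[[0,0,0.05],0,1],[[0,0,0.05],0,1],[[0,0,0],0,1]]'

```text
t: 21.55
ee_pos: [472.7, -54.0, 33.3]
orientation: [-2.356, -2.078, -0.0]
ft_force: [-4.9, 0.7, 15.1]
width: 23.8
grasp_force: 30.0
```

>>> move_arm --steps '[[[0,0,0.05],0,1],[[0,0,0],0,1]]'

```text
t: 21.72
ee_pos: [472.7, -54.0, 33.0]
orientation: [2.356, 2.078, 0.0]
ft_force: [-9.7, 1.6, 29.5]
width: 23.6
grasp_force: 30.0
```

>>> move_arm --steps '[[[0,0,0.05],0,1],[[0,0,0],0,1]]'

```text
t: 21.88
ee_pos: [472.7, -54.1, 32.2]
orientation: [2.356, 2.078, 0.0]
ft_force: [-11.5, 0.9, 36.1]
width: 24.1
grasp_force: 30.0
```

```bash
python3 rel.py 472.4 -54.0 33.4 82.84
```

```text
t 21.88 pos [472.7 -54.1  32.2] ang 82.84 F [-11.5   0.9  36.1] M [0.22 1.93 0.01] w 24.1 gf 30.0 q6 -0.01
units shift [ 0.001 -0.012 -0.047] turn 0.001
```

>>> move_arm --steps '[[[0,0,-0.02],0,1],[[0,0,0],0,1],[[0,0,0],0,1],[[0,0,0],0,1],[[0,0,0],0,1],[[0,0,0],0,1],[[0,0,0],0,1],[[0,0,0],0,1]]'

```text
t: 22.55
ee_pos: [472.7, -54.1, 32.2]
orientation: [2.356, 2.078, 0.0]
ft_force: [-8.5, 1.7, 29.1]
width: 24.1
grasp_force: 30.0
```

```bash
python3 rel.py 472.4 -54.0 33.4 82.84; python3 - <<'E'
from h import *
# numeric gap check: cover top front-edge rows vs. expected in scene
S=cam("scene");c=cams.cut_out("scene","cover");
for x in c[:2]: print(x["rect"],x["p"])
c=cams.cut_out("top","lock_knob")
for x in c[:2]: print(x["rect"],x["p"])
E
```

```text
t 22.55 pos [472.7 -54.1  32.2] ang 82.84 F [-8.5  1.7 29.1] M [ 0.17  1.61 -0.  ] w 24.1 gf 30.0 q6 -0.01
units shift [ 0.002 -0.012 -0.047] turn 0.001
[295.1, 210.6, 40.0, 25.9] 0.64
[307.5, 243.1, 28.3, 18.2] 0.61
```

```bash
python3 -c "
from workcell import ctrl
print(ctrl.close_job())"
```

```text
the job is handed in; nothing more can be done
None
```

The job is handed in: the knob is at its stop with the cam over the lug, and the upper half is on both dowels, held pressed down at a steady 29 N; I judged the halves closed from height and force, as my 10 picture views were used up.

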